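Balance and lift a bakery carrier board

TASK

Take the round iced whirl biscuit from the wire cooling rack and set it down gently, flat and centred, on the bare paper doily at the empty end of the wooden carrier board, so that the board balances. Then take the board by its bar handle, lift it level, with both biscuits riding on their doilies, until it is at least 10 cm above its steel stand, and finish while holding it there, steady and level; do not put it down or let go. Leave the square shortbread, the sugar dredger, the bowl and the spatula where they are.

Things in the scene. Friction and masses are not known exactly. Their poses are not given: they have to be found in the camera images.
- whirl_center (a point): the round iced whirl biscuit to be loaded: brown rigid disc 56 mm across and 24 mm thick with a white icing spiral on top, about 60 g, lying flat on the cooling rack. The point is its centre, 12 mm above its underside; z is up.
- loaded_whirl_center (a point): the identical round whirl biscuit (56 mm across, 24 mm thick) that already lies loose on one end of the carrier board; the point is its centre.
- carrier: loose wooden carrier board, 260 mm long (its x), 84 mm wide (its y), 8 mm thick, no rim, about 0.35 kg, lying on the stand and overhanging it at both ends; it may point in any direction. Origin at the centre of its underside, z up. The loaded end is towards its +x, the bare end towards its -x. Two 8 mm steel posts at x = +-20 mm carry its bar handle, whose top is 93 mm above the underside.
- handle (a point): centre of the carrier's wooden bar handle, 82 mm above the board's underside: a block 60 mm long (along the board's length), 18 mm wide (along the board's width; the sides to grip) and 22 mm high. Axes as the carrier's.
- bare_spot (a point): centre of the bare paper doily (72 mm across) on the upper face of the board (8 mm above its underside), 90 mm from the middle towards the carrier's -x end: where the whirl has to lie.
- full_spot (a point): centre of the doily, on the board's upper face, 90 mm from the middle towards the carrier's +x end, on which the other whirl already lies.
- stand: fixed folded-steel riser 160 x 100 mm, 40 mm high, under the carrier; origin at the centre of its underside on the table.
- rack: fixed wire cooling rack 220 mm (its x) by 110 mm (its y), top 30 mm above the table; origin at the centre of its underside. The whirl and the shortbread lie about 104 mm apart along its x, either way round.
- shortbread_center (a point): bystander: pale square shortbread 50 x 50 mm, 18 mm thick, on the cooling rack beside the whirl; the point is its centre, 9 mm above its underside.
- dredger: bystander: steel sugar dredger standing on the table, 66 mm across, 100 mm tall; origin at the centre of its underside.
- bowl: bystander: white bowl 110 mm across, 45 mm high, on the table; origin at the centre of its underside.
- spatula: bystander: spatula with a wooden handle, about 0.28 m long and under 30 mm high, lying on the table; its x runs along it towards the blade.
Not all that is in view belongs to the job. What is shaped like the rack but blue is not meant. What is shaped like the stand but yellow is not meant.

How it is judged:
By the outcome, as a careful person would: the job done as asked, in the order asked, and still so for the second after the job is handed in, while the arm keeps its last pose, push and grip.
It also fails if it takes over 58 s, if anything falls off the work surface, if the arm or the gripper's body presses on something with over 40 N, if the wrist force passes 120 N, or if a joint passes its speed limit or range.

ROBOT

A 7-joint arm with a two-finger parallel gripper is mounted at the origin on the work surface. World frame = base frame: x ahead of the robot, y to its left, z up, the work surface at z = 0. Lengths are in m, angles in degrees, forces in N, time in s.
With the tool pointing down it reaches from about 0.4 to 0.85 m from the base axis. Payload 4.4 kg.
Tool frame: the origin (TCP) lies between the finger pads; the fingertips stand 25 mm ahead of it and the grasp point (between the pads) lies 6 mm ahead of it; z points along the fingers, x is the direction in which the jaws open and shut, and the axes are right-handed (so a half turn about z gives the same grasp; the last joint's range is limited). The gripper opens to 94 mm and grips with 3 to 60 N. Pads are 16 mm wide; open, the fingers measure 119 mm over their backs; the gripper's body (75 mm by 177 mm) begins 78 mm behind the grasp point.
Start: joints at [65.042, 36.005, 2.206, 86.941, -1.547, 57.084, -1.146], TCP at [0.235, -0.606, 0.23] pointing down, gripper open.
Joint ranges: [-175.42, 175.42], [-21.48, 121.26], [-71.46, 75.88], [10.55, 141.38], [-63.04, 243.04], [13.31, 113.54], [-168.57, 168.57]. Speed limits (degrees/s): [147.25, 147.25, 180, 180, 180, 180, 180].

INTERFACE

Orientations are given as a 3x3 rotation matrix whose columns are the frame's x, y, z axes.
In Python, from bench import arm, vision gives the robot as it stands.
- The arm moves only by the tool send_rows, never from a script. Its argument "plan" is a list that holds one entry, the list of rows, each a list of 4 numbers: the shift along the tool's x, y, z in units of 25 mm (1.0 is 25 mm), then the turn about the tool's z in rad. A call has exactly 10 rows; each row is the pose to reach, as a shift and turn from the pose commanded when the call began, along the tool's axes at that moment; what a row does not reach only later rows make up. A row lasts 1/10 s, in which the tool goes at most 50 mm and 8.59 degrees, less where a joint would pass 70% of its speed; a pose out of reach is approached as far as the arm can. A call with a gripper value outside its range is refused whole. "gripper" is the opening in per cent of the stroke, from 0 (shut) to 100 (fully open), set as the call begins (left out, the last holds). The fingers move at their own pace and stop on an object; the grip force is fixed at half the most. Time passes only in rows, so rows that repeat a pose let the fingers close, or fill a call up. It gives the time, the measured TCP pose, the force and the opening at its end, in the units of the state.
- arm.state(): the state, without advancing time (a new reading comes with each control period).
- vision.get_image(name): name is "scene" or "top" or "wrist"; returns a dict with "frame" (400x640x3 uint8, red, green, blue), "fx", "fy", "cx", "cy" (pixels), "distortion" ([k1, k2, p1, p2, k3] as OpenCV has them; the pictures are not rectified), "R" (3x3) and "t" (3): a world point X has camera coordinates R X + t; the wrist camera has in their place "mount" (4x4, takes a point from camera to tool coordinates, whose origin is the TCP and whose axes are the tool frame's). Camera axes: x right, y down, z forward; pixel columns grow to the right and rows downward; lengths in m; the calibration is good to about 2 mm. A picture is of the moment at which its call begins: read the wrist's pose just before it. There is no depth.
- arm.hand_in(): hands the job in, once; it reports no verdict.
The state is a dict: "time_s": time; "joints": joint angles; "dq": joint speeds; "joint_torque": joint torques, N m; "tool_pos": TCP position; "orientation": TCP orientation; "force": force on the tool from outside, world axes, zero at the start; "ft_torque": the same for the moment, N m; "finger_gap": opening from 0.0 (shut) to 1.0 (fully open).
Only numpy, scipy, OpenCV 4.12 (cv2) and the standard library are available. Lean on these libraries where they do the work, as an engineer would, in place of code of your own. Each camera call takes 0.05 s, during which the arm holds its last target. There are 200 camera calls.

## Working session

There is one attempt and no reset: what is moved stays moved. The work goes in short steps, Python scripts to look and compute and a tool call to move; the robot and the scene stay as the last step left them, time stands still between calls to the robot, and variables do not carry over. Pictures are saved under pics/ and viewed, about 8 in all and at most 12, crops included, and the job is handed in when it is done.

Besides the shell and the picture viewer there is one more tool, called by a JSON object that holds its "name" and its "arguments", one argument or row to a line. send_rows: Moves the arm, as the interface text tells. Its arguments: {"type":"object","properties":{"plan":{"type":"array"},"gripper":{"type":"number"}},"required":["plan"]}

```bash
mkdir -p pics; ls
cat > h.py <<'E'
import numpy as np, cv2, pickle
from bench import arm, vision
def grab(n,tag):
    s=arm.state(); d=vision.get_image(n); d=dict(d); 
    if n=="wrist":
        T=np.eye(4);T[:3,:3]=s["orientation"];T[:3,3]=s["tool_pos"]
        M=np.linalg.inv(T@np.array(d["mount"])); d["R"]=M[:3,:3]; d["t"]=M[:3,3]
    pickle.dump(d,open(f"pics/{tag}.pkl","wb")); cv2.imwrite(f"pics/{tag}.png",d["frame"][:,:,::-1]); return d
def load(tag): return pickle.load(open(f"pics/{tag}.pkl","rb"))
def K(d): return np.array([[d["fx"],0,d["cx"]],[0,d["fy"],d["cy"]],[0,0,1.]])
def toz(d,uv,z):
    p=cv2.undistortPoints(np.array(uv,float).reshape(-1,1,2),K(d),np.array(d["distortion"],float)).reshape(-1,2)
    R=np.array(d["R"]);t=np.array(d["t"]); c=-R.T@t
    r=np.c_[p,np.ones(len(p))]@R
    return c+r*((z-c[2])/r[:,2])[:,None]
def proj(d,X):
    return cv2.projectPoints(np.array(X,float).reshape(-1,3),cv2.Rodrigues(np.array(d["R"],float))[0],np.array(d["t"],float),K(d),np.array(d["distortion"],float))[0].reshape(-1,2)
E
python3 - <<'E'
from h import *
for n in("scene","top"):
    d=grab(n,n+"0"); print(n,-np.array(d["R"]).T@d["t"],d["fx"])
a=cv2.imread("pics/scene0.png");b=cv2.imread("pics/top0.png")
s=arm.state();print(s)
E
```

```text
pics
scene [1.22060617 0.40859647 0.87852529] 419.15472497749647
top [ 0.18611957 -0.01881835  1.61937524] 520.7541076883382
{'time_s': 0.1, 'joints': array([65.04158733, 36.05305484,  2.20390698, 86.98595087, -1.54823193,
       57.08344513, -1.14729044]), 'dq': array([-0.00503705, -0.07450283, -0.05932041, -0.21640712,  0.00518685,
       -0.00597627,  0.02060687]), 'joint_torque': array([ 1.97962938e-03, -5.50792694e+01,  1.14673834e+00, -1.87116301e+01,
       -5.23723452e-02,  1.92386436e-02,  6.48903710e-05]), 'tool_pos': array([ 0.23477146, -0.60556758,  0.22967687]), 'orientation': array([[ 3.61387139e-01, -9.32415672e-01, -5.92342478e-04],
       [-9.32414454e-01, -3.61387625e-01,  1.50658526e-03],
       [-1.61882895e-03,  7.84815064e-06, -9.99998690e-01]]), 'force': array([ 0.29393231,  0.19155348, -0.15811923]), 'ft_torque': array([-0.00851421,  0.00469259, -0.02883576]), 'finger_gap': 0.9971931160324395}
```

View pics/top0.png

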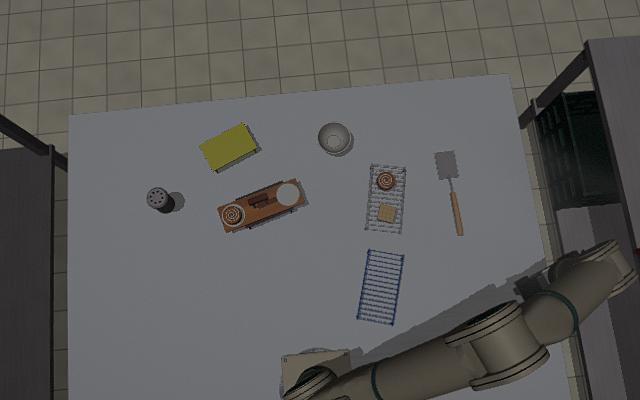

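View pics/scene0.png

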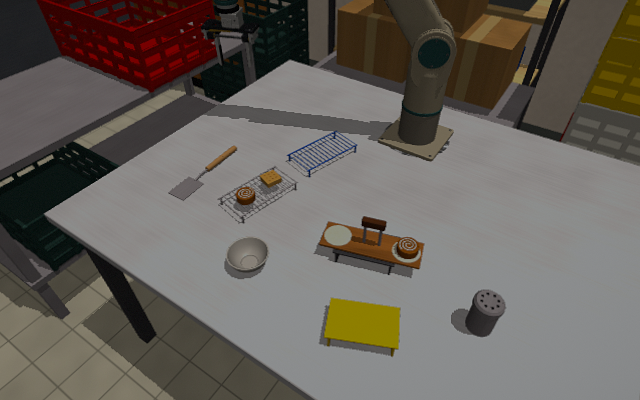

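In the top view, the whirl to take is on the wire rack at (386,181), beside the square shortbread at (387,213). The loaded whirl is on the board at (232,215) and the bare doily at (288,194). The blue rack (380,287) and yellow stand (229,147) are decoys. What could be taken for the target: the rack whirl (386,181), the loaded whirl (232,215) and the shortbread. I choose (386,181) and will check it in a close crop.

Run:
```python
from h import *
d=load("top0");s=load("scene0")
print("whirl",toz(d,[[386,181]],.054),toz(s,[[246,191]],.054))
print("short",toz(d,[[387,213]],.048)); print("loaded",toz(d,[[232,215]],.072),toz(s,[[408,243]],.072)); print("bare",toz(d,[[288,194]],.048),toz(s,[[338,236]],.048))
a=cv2.imread("pics/top0.png");b=cv2.imread("pics/scene0.png")
A=cv2.resize(a[165:240,210:310],None,fx=4,fy=4,interpolation=3);B=cv2.resize(a[160:235,360:410],None,fx=4,fy=4,interpolation=3)
C=cv2.resize(b[205:275,315:430],None,fx=3.478,fy=4,interpolation=3);D=cv2.resize(b[160:230,215:305],(200,280),interpolation=3)
m=np.vstack([np.hstack([A,B]),np.hstack([C,D])]);cv2.imwrite("pics/c1.png",cv2.convertScaleAbs(m,alpha=1.6));print(m.shape)
```

```text
whirl [[ 0.59586375 -0.27246949  0.054     ]] [[ 0.59328654 -0.27298997  0.054     ]]
short [[ 0.49563199 -0.26328493  0.048     ]]
loaded [[0.53223371 0.2096953  0.072     ]] [[0.52970069 0.20900599 0.072     ]]
bare [[0.58662942 0.03524561 0.048     ]] [[0.58863881 0.03952045 0.048     ]]
(580, 600, 3)
```

View pics/c1.png

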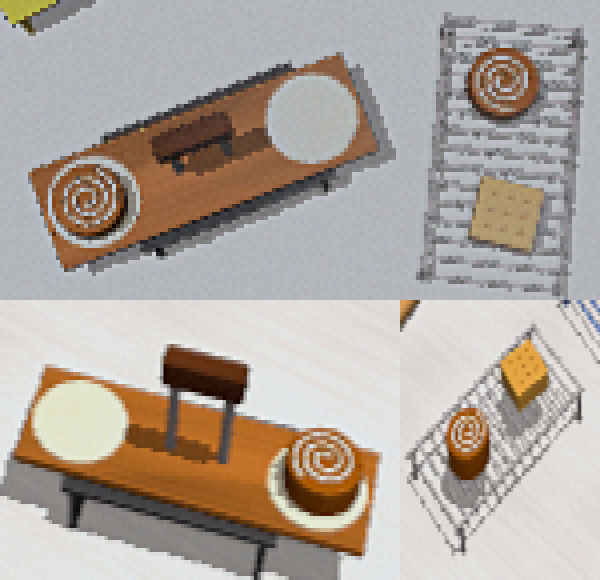

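The crop confirms it: round whirl with an icing spiral on the uncoloured wire rack, square shortbread beside it, and the bare doily at the right end of the board in the top view. I'll fly above the whirl with the jaws aligned across the board.

```bash
cat >> h.py <<'E'
CMD=None
def go(p,yaw):
    s=arm.state();R=np.array(s["orientation"]);d=R.T@(np.array(p)-s["tool_pos"])/.025
    y=np.arctan2(R[1,0],R[0,0]); t=-(np.deg2rad(yaw)-y); t=(t+np.pi)%(2*np.pi)-np.pi
    print("t",round(s["time_s"],2),"pos",np.round(s["tool_pos"],4),"yaw",round(np.rad2deg(y),2),"F",np.round(s["force"],1),"gap",round(s["finger_gap"],3),"tilt",np.round(R[:2,2],4),"| units",np.round(d,3),"turn",round(t,4))
E
python3 - <<'E'
from h import *
go([.5945,-.2727,.20],18.2)
E
```

```text
t 0.1 pos [ 0.2348 -0.6056  0.2297] yaw -68.81 F [ 0.3  0.2 -0.2] gap 0.997 tilt [-0.0006  0.0015] | units [ -7.213 -18.228   1.199] turn -1.5187
```

{"name": "send_rows", "arguments": {
  "plan": [
    [[-0.5,-1.26,0.08,-0.105],[-1.0,-2.52,0.16,-0.21],[-1.5,-3.78,0.24,-0.315],[-2.0,-5.04,0.32,-0.42],[-2.5,-6.3,0.4,-0.525],[-3.0,-7.56,0.48,-0.63],[-3.5,-8.82,0.56,-0.735],[-4.0,-10.1,0.64,-0.84],[-4.5,-11.3,0.72,-0.945],[-5.0,-12.6,0.8,-1.05]]
  ]
}}

```text
time_s: 1.1
tool_pos: [0.4838, -0.3748, 0.21]
orientation: [[0.989, -0.147, -0.001], [-0.147, -0.989, 0.0], [-0.001, -0.0, -1.0]]
force: [1.0, -1.4, 0.0]
finger_gap: 0.997
```

Run:
```python
from h import *
go([.5945,-.2727,.20],18.2)
```

```text
t 1.1 pos [ 0.4838 -0.3748  0.21  ] yaw -8.43 F [ 1.  -1.4  0. ] gap 0.997 tilt [-0.0009  0.0003] | units [ 3.782 -4.688  0.399] turn -0.4649
```

{"name": "send_rows", "arguments": {
  "plan": [
    [[0.6,-0.75,0.08,-0.08],[1.2,-1.5,0.16,-0.16],[1.8,-2.25,0.24,-0.24],[2.4,-3.0,0.3,-0.31],[2.9,-3.6,0.33,-0.37],[3.3,-4.1,0.36,-0.41],[3.6,-4.5,0.39,-0.44],[3.78,-4.69,0.4,-0.46],[3.78,-4.69,0.4,-0.46],[3.78,-4.69,0.4,-0.46]]
  ],
  "gripper": 80
}}

```text
time_s: 2.1
tool_pos: [0.594, -0.2749, 0.2004]
orientation: [[0.953, 0.303, -0.001], [0.303, -0.953, -0.001], [-0.001, 0.001, -1.0]]
force: [-0.3, -0.5, 0.3]
finger_gap: 0.799
```

Run:
```python
from h import *
go([.5945,-.2727,.20],18.2)
d=grab("wrist","w1"); print(proj(d,[[.5945,-.2727,.054]]),-d["R"].T@d["t"])
```

```text
t 2.1 pos [ 0.594  -0.2749  0.2004] yaw 17.63 F [-0.3 -0.5  0.3] gap 0.799 tilt [-0.0007 -0.0007] | units [ 0.048 -0.078  0.017] turn -0.01
[[313.26022969 197.17041117]] [ 0.57372545 -0.20575113  0.35437212]
```

View pics/w1.png

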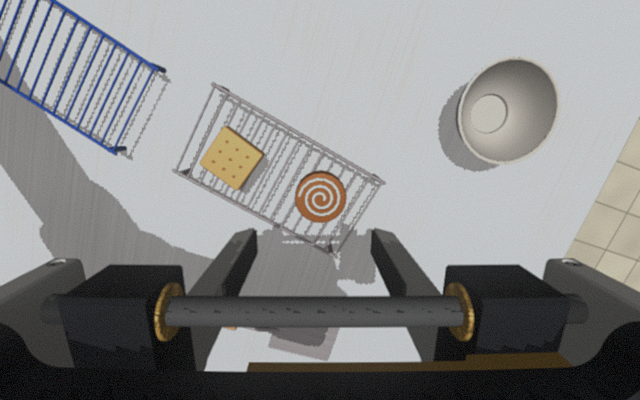

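The whirl's top face is centred near (321,196); my estimate projected to (313,197). I'll refine it by segmentation.

Run:
```python
from h import *
d=load("w1");f=d["frame"][150:240,280:365].astype(int)
m=((f[...,0]-f[...,2]>30)|(f.min(2)>0)*0).astype(np.uint8)
m=cv2.morphologyEx(m,cv2.MORPH_CLOSE,np.ones((7,7)));n,l,st,c=cv2.connectedComponentsWithStats(m);i=1+np.argmax(st[1:,4]);print(st[i],c[i]+[280,150])
cn=np.array(np.nonzero(l==i)[::-1]).T+[280,150]; h=cv2.convexHull(cn.astype(np.float32));print(cv2.fitEllipse(h))
# fit: silhouette of cylinder of r 28, z .030-.054
from scipy.optimize import least_squares
H=cv2.minEnclosingCircle(h);print(H)
mu=np.array([h[:,0,0].min(),h[:,0,0].max(),h[:,0,1].min(),h[:,0,1].max()])
a=np.linspace(0,2*np.pi,72)
def r(q):
    P=np.vstack([proj(d,np.c_[q[0]+q[2]*np.cos(a),q[1]+q[2]*np.sin(a),0*a+z]) for z in(.03,.054)])
    return np.r_[P[:,0].min(),P[:,0].max(),P[:,1].min(),P[:,1].max()]-mu-[-.5,.5,-.5,.5]
s=least_squares(r,[.6,-.27,.028]);print(s.x,s.fun)
print(toz(d,[[321,196]],.054))
go([s.x[0],s.x[1],.1],18.2)
go([s.x[0],s.x[1],.0585],18.2)
```

```text
[  15   22   51   51 2033] [320.14117068 196.98917855]
((320.12103271484375, 196.98141479492188), (50.645118713378906, 50.86635208129883), 17.5455322265625)
((320.0393371582031, 196.97589111328125), 25.677417755126953)
[ 0.60199047 -0.27255845  0.02669631] [ 0.44582231 -0.44557382 -0.48203696  0.46821714]
[[ 0.60195041 -0.26899272  0.054     ]]
t 2.15 pos [ 0.5938 -0.2751  0.2005] yaw 17.61 F [0.2 0.7 0.5] gap 0.804 tilt [-0.0007 -0.0008] | units [ 3.460e-01 -1.000e-03  4.019e+00] turn -0.0103
t 2.15 pos [ 0.5938 -0.2751  0.2005] yaw 17.61 F [0.2 0.7 0.5] gap 0.804 tilt [-0.0007 -0.0008] | units [ 3.470e-01 -2.000e-03  5.679e+00] turn -0.0103
```

```bash
cat >> h.py <<'E'
from scipy.optimize import least_squares
def cyl(d,box,z0,guess,thr=30):
    x0,y0,x1,y1=box; S=6; f=cv2.resize(d["frame"][y0:y1,x0:x1],None,fx=S,fy=S,interpolation=cv2.INTER_CUBIC).astype(int)
    m=(f[...,0]-f[...,2]>thr).astype(np.uint8); m=cv2.morphologyEx(m,cv2.MORPH_CLOSE,np.ones((25,25)))
    n,l,st,c=cv2.connectedComponentsWithStats(m);i=1+np.argmax(st[1:,4])
    mu=(np.array([st[i][0],st[i][0]+st[i][2],st[i][1],st[i][1]+st[i][3]])-.5)/S+np.array([x0,x0,y0,y0])+.5/S-.5+.5/S*0
    a=np.linspace(0,2*np.pi,90)
    def r(q):
        P=np.vstack([proj(d,np.c_[q[0]+q[2]*np.cos(a),q[1]+q[2]*np.sin(a),0*a+z]) for z in(z0,z0+.024)])
        return np.r_[P[:,0].min(),P[:,0].max(),P[:,1].min(),P[:,1].max()]-mu
    s=least_squares(r,list(guess)+[.028]);print("cyl",np.round(s.x,4),np.round(s.fun,2),mu)
E
python3 - <<'E'
from h import *
for thr in (20,30):
    cyl(load("w1"),(280,150,365,240),.03,(.6,-.27),thr)
    cyl(load("top0"),(370,165,405,197),.03,(.6,-.27),thr)
    cyl(load("scene0"),(230,180,262,210),.03,(.6,-.27),thr)
for i in range(2): go([.6,-.2726,.1],18.2)
E
```

```text
cyl [ 0.602  -0.2722  0.0272] [ 0.23 -0.23 -0.25  0.24] [294.33333333 345.83333333 170.5        222.83333333]
cyl [ 0.6024 -0.2725  0.0259] [ 0.29 -0.29 -0.3   0.3 ] [376.33333333 394.33333333 171.33333333 188.66666667]
cyl [ 0.5998 -0.2734  0.0273] [ 0.03 -0.04 -0.05  0.05] [234.83333333 254.83333333 186.         204.66666667]
cyl [ 0.602  -0.2723  0.0269] [ 0.36 -0.36 -0.39  0.38] [294.5        345.66666667 171.         222.5       ]
cyl [ 0.6023 -0.2728  0.0252] [ 0.26 -0.25 -0.26  0.26] [376.66666667 394.16666667 171.5        188.5       ]
cyl [ 0.5999 -0.2734  0.0267] [ 0.06 -0.06 -0.09  0.09] [235.         254.66666667 186.16666667 204.5       ]
t 2.15 pos [ 0.5938 -0.2751  0.2005] yaw 17.61 F [0.2 0.7 0.5] gap 0.804 tilt [-0.0007 -0.0008] | units [ 0.269 -0.024  4.019] turn -0.0103
t 2.15 pos [ 0.5938 -0.2751  0.2005] yaw 17.61 F [0.2 0.7 0.5] gap 0.804 tilt [-0.0007 -0.0008] | units [ 0.269 -0.024  4.019] turn -0.0103
```

{"name": "send_rows", "arguments": {
  "plan": [
    [[0.1,0,0.4,0],[0.2,0,1.1,0],[0.3,0,1.9,0],[0.31,0,2.8,0],[0.31,0,3.6,0],[0.31,0,4.3,0],[0.31,0,4.9,0],[0.31,0,5.35,0],[0.31,0,5.6,0],[0.31,0,5.64,0]]
  ]
}}

```text
time_s: 3.15
tool_pos: [0.6016, -0.2716, 0.0588]
orientation: [[0.953, 0.304, -0.001], [0.304, -0.953, 0.0], [-0.001, -0.001, -1.0]]
force: [-0.0, -0.8, 0.5]
finger_gap: 0.804
```

{"name": "send_rows", "arguments": {
  "plan": [
    [[0,0,0,0],[0,0,0,0],[0,0,0,0],[0,0,0,0],[0,0,0,0],[0,0,0,0],[0,0,0,0],[0,0,0,0],[0,0,0,0],[0,0,0,0]]
  ],
  "gripper": 50
}}

```text
time_s: 4.15
tool_pos: [0.6023, -0.2718, 0.0602]
orientation: [[0.953, 0.304, 0.001], [0.304, -0.953, -0.001], [0.001, 0.001, -1.0]]
force: [-0.2, -0.3, 5.4]
finger_gap: 0.588
```

{"name": "send_rows", "arguments": {
  "plan": [
    [[0,0,0,0],[0,0,0,0],[0,0,-0.1,0],[0,0,-0.4,0],[0,0,-1.0,0],[0,0,-1.8,0],[0,0,-2.8,0],[0,0,-3.8,0],[0,0,-4.7,0],[0,0,-5.4,0]]
  ],
  "gripper": 0
}}

```text
time_s: 5.15
tool_pos: [0.6025, -0.2717, 0.1974]
orientation: [[0.953, 0.304, 0.002], [0.304, -0.953, -0.001], [0.002, 0.002, -1.0]]
force: [-0.1, 0.2, -0.3]
finger_gap: 0.594
```

Run:
```python
from h import *
cyl(load("top0"),(215,200,248,232),.048,(.53,.21),45)
for n,box in(("top0",(262,172,312,215)),("scene0",(312,215,362,258))):
    d=load(n);x0,y0,x1,y1=box;f=cv2.resize(d["frame"][y0:y1,x0:x1],None,fx=6,fy=6,interpolation=2).astype(int)
    m=((f.max(2)-f.min(2)<45)&(f.min(2)>(150 if n=="top0" else 165))).astype(np.uint8);k,l,st,c=cv2.connectedComponentsWithStats(m)
    for i in range(1,k):
        if 1000<st[i,4]<30000:
            h=cv2.convexHull(np.array(np.nonzero(l==i)[::-1]).T.astype(np.float32)).reshape(-1,2)
            p=(h+.5)/6-.5+[x0,y0];w=toz(d,p,.048); C,rr=cv2.minEnclosingCircle(w[:,:2].astype(np.float32)*1000); print(n,st[i],C,rr)
go([.5876,.037,.2],18.2)
```

```text
cyl [0.5332 0.2107 0.0463] [-0.39  0.39  0.4  -0.4 ] [216.83333333 247.5        199.5        231.5       ]
t 5.15 pos [ 0.6025 -0.2717  0.1974] yaw 17.71 F [-0.1  0.2 -0.3] gap 0.594 tilt [ 0.0025 -0.0008] | units [  3.186 -11.945  -0.117] turn -0.0086
```

{"name": "send_rows", "arguments": {
  "plan": [
    [[0.1,-0.3,0,0],[0.3,-1.0,0,0],[0.6,-2.1,0,0],[0.9,-3.4,-0.05,0],[1.25,-4.7,-0.1,0],[1.5,-5.8,-0.1,0],[1.75,-6.6,-0.1,0],[1.87,-7.0,-0.1,0],[1.9,-7.2,-0.1,0],[1.9,-7.2,-0.1,0]]
  ]
}}

```text
time_s: 6.15
tool_pos: [0.592, -0.0852, 0.1966]
orientation: [[0.952, 0.305, -0.001], [0.305, -0.952, -0.0], [-0.001, -0.0, -1.0]]
force: [-0.1, -0.2, -0.2]
finger_gap: 0.586
```

Run:
```python
from h import *
go([.5876,.037,.2],18.2)
d=grab("wrist","w2"); print(proj(d,[[.5876,.037,.048],[.531,.209,.072],[.559,.123,.133]]))
go([.5876,.037,.2],18.2)
```

```text
t 6.15 pos [ 0.592  -0.0852  0.1966] yaw 17.75 F [-0.1 -0.2 -0.2] gap 0.586 tilt [-0.001 -0.   ] | units [ 1.323 -4.71  -0.138] turn -0.0078
[[ 345.81977895   81.51408772]
 [ 351.8072239  -163.7905125 ]
 [ 361.58086204  -89.55867649]]
t 6.2 pos [ 0.5921 -0.0864  0.1966] yaw 17.67 F [ 1.  -0.6 -1. ] gap 0.594 tilt [-0.0008 -0.0006] | units [ 1.325 -4.758 -0.14 ] turn -0.0093
```

View pics/w2.png

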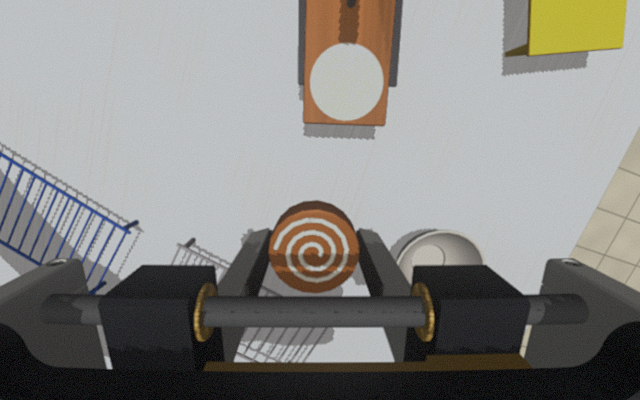

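The bare doily shows at (346,81), within a pixel of the prediction. The whirl is held at about (314,247). Refining both, plus the board's direction.

Run:
```python
from h import *
d=load("w2");f=d["frame"].astype(int)
m=((f.max(2)-f.min(2)<45)&(f.min(2)>120)).astype(np.uint8)[36:125,306:388]
m=cv2.morphologyEx(m,cv2.MORPH_OPEN,np.ones((3,3)))
k,l,st,c=cv2.connectedComponentsWithStats(m,connectivity=4);print(st)
i=1+np.argmax(st[1:,4]);h=cv2.convexHull(np.array(np.nonzero(l==i)[::-1]).T.astype(np.float32)).reshape(-1,2)+[306,36]
print(cv2.fitEllipse(h.astype(np.float32)))
w=toz(d,h,.048);C,r=cv2.minEnclosingCircle(w[:,:2].astype(np.float32)*1000);print("doily",C,r)
e=cv2.fitEllipse((w[:,:2]*1000).astype(np.float32));print(e)
# board edges: orange mask, per-row extents in rows 10..115
o=((f[...,0]-f[...,2]>40)|((f.min(2)>120)&(np.hypot(np.arange(640)[None]-346.5,np.arange(400)[:,None]-81)<38)))
L=[];Rr=[]
for v in range(5,118):
    u=np.nonzero(o[v,290:410])[0]+290; L.append((u.min()-.5,v));Rr.append((u.max()+.5,v))
ls=[]
for P in(L,Rr):
    W=toz(d,P,.048)[:,:2]; vx,vy,x,y=cv2.fitLine((W*1000).astype(np.float32),cv2.DIST_HUBER,0,.01,.01).ravel();ls.append((vx,vy,x,y));print("edge",np.rad2deg(np.arctan2(vy,vx)),x,y)
n=np.array([-ls[0][1],ls[0][0]]);print("width",n@(np.array(ls[1][2:])-ls[0][2:]))
cyl(d,(262,195,366,297),.1664,(.592,-.085),30)
```

```text
[[   0    0   82   89 2715]
 [   4    7   74   78 4543]
 [  79   72    3   17   40]]
((346.23101806640625, 81.27495574951172), (73.65133666992188, 78.24516296386719), 10.052579879760742)
doily (588.2259521484375, 36.45555114746094) 36.321815490722656
((588.24365234375, 36.46798324584961), (72.14025115966797, 72.28564453125), 103.03260040283203)
edge -73.73605 544.8778 36.540855
edge -74.48863 621.0497 71.717804
width 82.97536
cyl [ 0.5933 -0.0845  0.0269] [ 0.77 -0.77 -0.91  0.87] [267.5        359.16666667 201.         292.5       ]
```

Run:
```python
from h import *
go([.5869,.0352,.12],17)
```

```text
t 6.2 pos [ 0.5921 -0.0864  0.1966] yaw 17.67 F [ 1.  -0.6 -1. ] gap 0.594 tilt [-0.0008 -0.0006] | units [ 1.28  -4.699  3.061] turn 0.0116
```

{"name": "send_rows", "arguments": {
  "plan": [
    [[0.05,-0.2,0,0],[0.2,-0.8,0.1,0],[0.45,-1.6,0.3,0.01],[0.7,-2.5,0.7,0.01],[0.95,-3.4,1.3,0.01],[1.13,-4.1,1.9,0.01],[1.24,-4.5,2.5,0.01],[1.28,-4.68,2.9,0.01],[1.28,-4.7,3.06,0.01],[1.28,-4.7,3.06,0.01]]
  ]
}}

```text
time_s: 7.2
tool_pos: [0.5869, 0.0354, 0.1201]
orientation: [[0.956, 0.294, -0.001], [0.294, -0.956, -0.0], [-0.001, 0.0, -1.0]]
force: [0.3, -0.5, -0.0]
finger_gap: 0.588
```

Run:
```python
from h import *
go([.5869,.0352,.12],17)
d=grab("wrist","w3")
go([.5869,.0352,.0785],17)
d=grab("scene","s3")
a=cv2.resize(load("w3")["frame"][0:340,120:520],(500,425)); b=cv2.resize(d["frame"][190:290,300:440],(300,214),interpolation=3);b=cv2.convertScaleAbs(b,alpha=1.2)
m=np.zeros((425,800,3),np.uint8);m[:,:500]=a;m[:214,500:]=b;cv2.imwrite("pics/c3.png",m[:,:,::-1])
```

```text
t 7.2 pos [0.5869 0.0354 0.1201] yaw 17.1 F [ 0.3 -0.5 -0. ] gap 0.588 tilt [-0.0009 -0.0005] | units [-0.004  0.009  0.002] turn 0.0017
t 7.25 pos [0.5874 0.0352 0.1206] yaw 17.07 F [-0.8 -0.9  0.1] gap 0.586 tilt [ 0.0001 -0.0005] | units [-0.018 -0.006  1.683] turn 0.0012
```

View pics/c3.png

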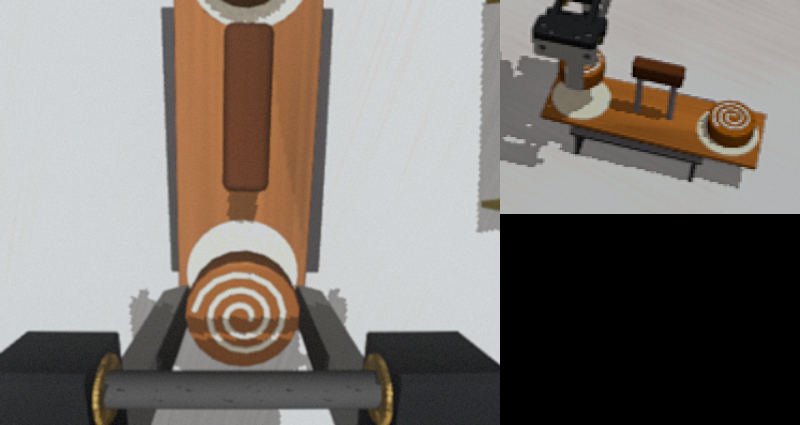

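The whirl hangs over the doily end, and the handle (crop 248,105) runs nearly parallel to the image's vertical, so the yaw is good. Lowering gently.

{"name": "send_rows", "arguments": {
  "plan": [
    [[0,0,0.2,0],[0,0,0.5,0],[0,0,0.85,0],[0,0,1.15,0],[0,0,1.35,0],[0,0,1.47,0],[0,0,1.52,0],[0,0,1.56,0],[0,0,1.58,0],[0,0,1.6,0]]
  ]
}}

```text
time_s: 8.3
tool_pos: [0.5874, 0.036, 0.0807]
orientation: [[0.956, 0.295, 0.0], [0.295, -0.956, 0.0], [0.0, 0.0, -1.0]]
force: [0.5, 0.0, -0.6]
finger_gap: 0.593
```

{"name": "send_rows", "arguments": {
  "plan": [
    [[0,0,0.01,0],[0,0,0.02,0],[0,0,0.03,0],[0,0,0.04,0],[0,0,0.05,0],[0,0,0.06,0],[0,0,0.06,0],[0,0,0.06,0],[0,0,0.06,0],[0,0,0.06,0]]
  ]
}}

```text
time_s: 9.3
tool_pos: [0.5872, 0.036, 0.079]
orientation: [[0.956, 0.295, 0.0], [0.295, -0.956, -0.0], [0.0, 0.0, -1.0]]
force: [-0.0, -0.4, -2.0]
finger_gap: 0.589
```

{"name": "send_rows", "arguments": {
  "plan": [
    [[0,0,0.01,0],[0,0,0.02,0],[0,0,0.03,0],[0,0,0.03,0],[0,0,0.03,0],[0,0,0.03,0],[0,0,0.03,0],[0,0,0.03,0],[0,0,0.03,0],[0,0,0.03,0]]
  ]
}}

```text
time_s: 10.3
tool_pos: [0.5872, 0.036, 0.0783]
orientation: [[0.956, 0.295, 0.0], [0.295, -0.956, 0.0], [0.0, 0.0, -1.0]]
force: [-0.1, 0.3, -0.0]
finger_gap: 0.587
```

Run:
```python
from h import *
go([.5869,.0352,.0785],17)
d=grab("scene","s4");go([.5869,.0352,.0785],17);e=grab("wrist","w4");go([.5869,.0352,.0785],17)
b=cv2.resize(d["frame"][200:280,310:430],(780,520),interpolation=3);cv2.imwrite("pics/c4.png",b[:,:,::-1])
```

```text
t 10.3 pos [0.5872 0.036  0.0783] yaw 17.13 F [-0.1  0.3 -0. ] gap 0.587 tilt [0.0001 0.    ] | units [-0.021  0.026 -0.009] turn 0.0023
t 10.35 pos [0.5872 0.036  0.0783] yaw 17.13 F [-1.4 -0.2  0.4] gap 0.593 tilt [0. 0.] | units [-0.021  0.026 -0.009] turn 0.0023
t 10.4 pos [0.5872 0.036  0.0783] yaw 17.13 F [ 0.3 -0.2  0.9] gap 0.589 tilt [0. 0.] | units [-0.022  0.026 -0.01 ] turn 0.0022
```

View pics/c4.png

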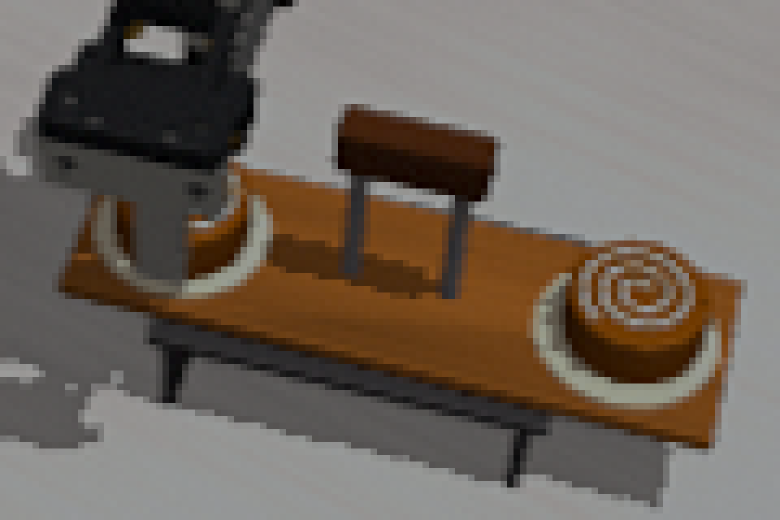

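The whirl is down over the doily with a doily rim showing all round. No clear contact force yet, so I'll ease down another millimetre.

{"name": "send_rows", "arguments": {
  "plan": [
    [[0,0,0.01,0],[0,0,0.02,0],[0,0,0.03,0],[0,0,0.04,0],[0,0,0.04,0],[0,0,0.04,0],[0,0,0.04,0],[0,0,0.04,0],[0,0,0.04,0],[0,0,0.04,0]]
  ]
}}

```text
time_s: 11.4
tool_pos: [0.5872, 0.036, 0.0782]
orientation: [[0.956, 0.295, 0.0], [0.295, -0.956, -0.0], [0.0, 0.0, -1.0]]
force: [-3.4, -0.1, 8.6]
finger_gap: 0.593
```

Run:
```python
from h import *
s=[]
for i in range(5):
    s.append(arm.state()["force"]);vision.get_image("top")
print(np.round(s,1)); go([.5869,.0352,.0785],17)
```

```text
[[-3.4 -0.1  8.6]
 [-2.9 -0.1  9.2]
 [-2.1 -0.4  8.8]
 [-2.6 -1.   8.4]
 [-2.3 -0.4  7.8]]
t 11.65 pos [0.5872 0.036  0.0782] yaw 17.13 F [-3.6  0.4  8. ] gap 0.591 tilt [ 0.0003 -0.0003] | units [-0.019  0.027 -0.012] turn 0.0023
```

Contact is clear at about 8 N. I'll relax by most of that millimetre, then release.

{"name": "send_rows", "arguments": {
  "plan": [
    [[0,0,-0.01,0],[0,0,-0.02,0],[0,0,-0.03,0],[0,0,-0.03,0],[0,0,-0.03,0],[0,0,-0.03,0],[0,0,-0.03,0],[0,0,-0.03,0],[0,0,-0.03,0],[0,0,-0.03,0]]
  ]
}}

```text
time_s: 12.65
tool_pos: [0.5872, 0.036, 0.0782]
orientation: [[0.956, 0.295, 0.0], [0.295, -0.956, -0.0], [0.0, 0.0, -1.0]]
force: [-1.7, 0.3, 5.9]
finger_gap: 0.587
```

{"name": "send_rows", "arguments": {
  "plan": [
    [[0,0,0,0],[0,0,0,0],[0,0,0,0],[0,0,0,0],[0,0,0,0],[0,0,0,0],[0,0,0,0],[0,0,0,0],[0,0,0,0],[0,0,0,0]]
  ],
  "gripper": 85
}}

```text
time_s: 13.65
tool_pos: [0.5872, 0.0359, 0.078]
orientation: [[0.956, 0.295, 0.0], [0.295, -0.956, -0.0], [0.0, 0.0, -1.0]]
force: [0.2, 0.3, -0.4]
finger_gap: 0.845
```

{"name": "send_rows", "arguments": {
  "plan": [
    [[0,0,-0.1,0],[0,0,-0.4,0],[0,0,-0.9,0],[0,0,-1.5,0],[0,0,-2.2,0],[0,0,-3.0,0],[0,0,-3.8,0],[0,0,-4.4,0],[0,0,-4.7,0],[0,0,-4.8,0]]
  ]
}}

```text
time_s: 14.65
tool_pos: [0.5877, 0.0361, 0.1995]
orientation: [[0.956, 0.294, 0.002], [0.294, -0.956, 0.0], [0.002, 0.001, -1.0]]
force: [-0.0, 0.9, -0.5]
finger_gap: 0.85
```

Run:
```python
from h import *
go([.5869,.0352,.0785],17)
d=grab("wrist","w5");go([.5869,.0352,.0785],17)
```

```text
t 14.65 pos [0.5877 0.0361 0.1995] yaw 17.13 F [-0.   0.9 -0.5] gap 0.85 tilt [0.0022 0.0001] | units [-0.052  0.02   4.838] turn 0.0022
t 14.7 pos [0.5875 0.036  0.199 ] yaw 17.12 F [-0.3 -0.2  0.5] gap 0.848 tilt [0.0014 0.    ] | units [-0.038  0.02   4.82 ] turn 0.0022
```

View pics/w5.png

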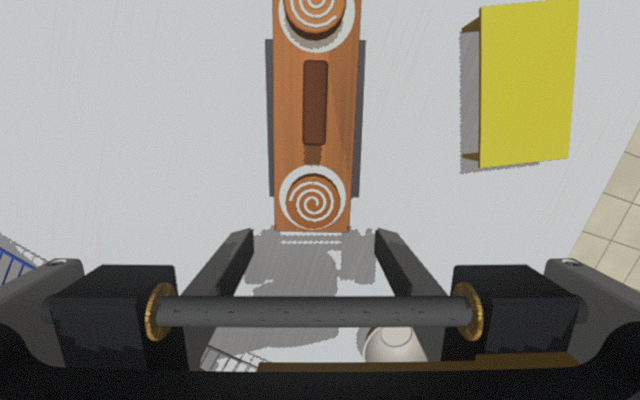

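The whirl sits at (314,203) on the doily at (313,199), and the handle top is centred near (315,103). Measuring the centring and the handle axis.

Run:
```python
from h import *
d=load("w5");f=d["frame"].astype(int)
# handle top: dark brown
m=((f[...,0]<120)&(f[...,0]-f[...,2]>20)).astype(np.uint8)[50:150,295:335]
k,l,st,c=cv2.connectedComponentsWithStats(m);i=1+np.argmax(st[1:,4]);print(st[i],c[i]+[295,50])
h=np.array(np.nonzero(l==i)[::-1]).T+[295,50]
w=toz(d,h,.133)[:,:2]*1000;r=cv2.minAreaRect(w.astype(np.float32));print("handle",r)
for sl in (slice(66,90),slice(115,140)):
    q=h[(h[:,1]>=sl.start)&(h[:,1]<sl.stop)];ww=toz(d,[[q[:,0].mean(),q[:,1].mean()]],.133);print(ww, toz(d,[[q[:,0].min()-.5,q[:,1].mean()],[q[:,0].max()+.5,q[:,1].mean()]],.133))
m=((f.max(2)-f.min(2)<45)&(f.min(2)>120)).astype(np.uint8)
for nm,(x0,y0,x1,y1) in dict(bare=(277,160,349,232),).items():
    o=np.array(np.nonzero(m[y0:y1,x0:x1])[::-1]).T+[x0,y0]
    o=o[np.hypot(o[:,0]-313,o[:,1]-198)<38]
    W=toz(d,o,.048)[:,:2]; C,R=cv2.minEnclosingCircle((W*1000).astype(np.float32));print(nm,C,R)
cyl(d,(280,165,347,226),.048,(.587,.036),70)
cyl(d,(280,165,347,226),.048,(.587,.036),60)
f2=d["frame"][160:232,275:350];cv2.imwrite("pics/c5.png",cv2.resize(f2,None,fx=7,fy=7,interpolation=3)[:,:,::-1])
```

```text
[   7   10   27   90 2142] [314.42810458 103.4659197 ]
handle ((563.9343872070312, 121.43315124511719), (17.737756729125977, 62.12136459350586), 15.570209503173828)
[[0.55860784 0.14000791 0.133     ]] [[0.55012328 0.13739309 0.133     ]
 [0.5670916  0.14263375 0.133     ]]
[[0.56789289 0.10709728 0.133     ]] [[0.55920401 0.1044228  0.133     ]
 [0.57680545 0.10984794 0.133     ]]
bare (587.19580078125, 33.298622131347656) 39.478424072265625
cyl [0.5889 0.0368 0.029 ] [ 4.58 -4.58 -4.98  4.85] [279.5        346.5        175.83333333 225.5       ]
cyl [0.5872 0.0425 0.0317] [ 1.73 -1.73 -1.87  1.82] [279.5 346.5 164.5 225.5]
```

View pics/c5.png

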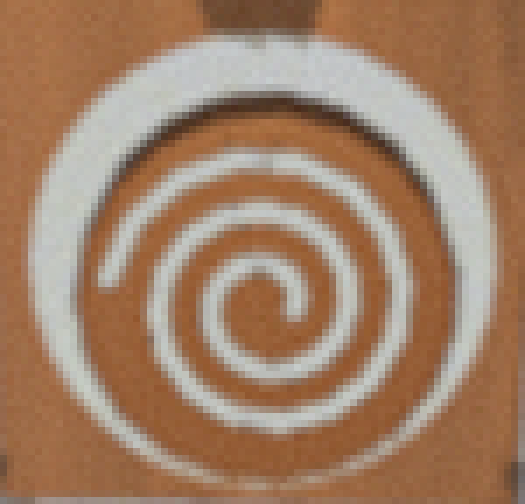

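Run:
```python
from h import *
d=load("w5");o=np.array([275,160])
D=toz(d,o+np.array([[263,260],[32,260],[495,260],[263,30],[263,490]])/7-.43,.048);W=toz(d,o+np.array([[269,291],[78,291],[460,291]])/7-.43,.072)
print(D,W)
u=np.array([.2695,-.963]);a=105.65
for T in([.5639,.1214,.118],[.5635,.1225,.2]): go(T,15.65)
```

```text
[[0.58776265 0.03741905 0.048     ]
 [0.55366263 0.0269399  0.048     ]
 [0.62202837 0.04795591 0.048     ]
 [0.57736644 0.07131034 0.048     ]
 [0.59876919 0.00153295 0.048     ]] [[0.58833379 0.03865896 0.072     ]
 [0.56225605 0.03064441 0.072     ]
 [0.61442514 0.0466791  0.072     ]]
t 14.7 pos [0.5875 0.036  0.199 ] yaw 17.12 F [-0.3 -0.2  0.5] gap 0.848 tilt [0.0014 0.    ] | units [ 0.1   -3.546  3.239] turn 0.0257
t 14.7 pos [0.5875 0.036  0.199 ] yaw 17.12 F [-0.3 -0.2  0.5] gap 0.848 tilt [0.0014 0.    ] | units [ 0.102 -3.591 -0.041] turn 0.0257
```

The whirl is within about 1.5 mm of the doily centre. The handle centre is near (0.5637, 0.1227) with jaw yaw 15.7°. Moving over the handle next.

{"name": "send_rows", "arguments": {
  "plan": [
    [[0.01,-0.2,0,0.003],[0.03,-0.7,0,0.008],[0.05,-1.3,0,0.013],[0.07,-2.0,0,0.018],[0.09,-2.7,0,0.022],[0.1,-3.2,0,0.024],[0.11,-3.5,0,0.025],[0.115,-3.6,0,0.025],[0.115,-3.6,0,0.025],[0.115,-3.6,0,0.025]]
  ],
  "gripper": 55
}}

```text
time_s: 15.7
tool_pos: [0.5637, 0.1219, 0.1979]
orientation: [[0.963, 0.269, 0.0], [0.269, -0.963, -0.001], [-0.0, 0.001, -1.0]]
force: [-0.1, -0.6, 0.4]
finger_gap: 0.548
```

Run:
```python
from h import *
go([.5637,.1227,.127],15.7)
d=grab("wrist","w6")
f=d["frame"].astype(int)
m=((f[...,0]<120)&(f[...,0]-f[...,2]>20)).astype(np.uint8)[100:330,270:360]
k,l,st,c=cv2.connectedComponentsWithStats(m);i=1+np.argmax(st[1:,4]);print(st[i],c[i]+[270,100])
h=np.array(np.nonzero(l==i)[::-1]).T+[270,100]
w=toz(d,h,.133)[:,:2]*1000;print("handle",cv2.minAreaRect(w.astype(np.float32)))
print(proj(d,[[.5637,.1227,.133]]))
cv2.imwrite("pics/c6.png",d["frame"][:,120:520,::-1])
go([.5637,.1227,.127],15.7)
```

```text
t 15.7 pos [0.5637 0.1219 0.1979] yaw 15.63 F [-0.1 -0.6  0.4] gap 0.548 tilt [ 0.     -0.0006] | units [ 0.009 -0.031  2.835] turn -0.0012
[   5   76   76  121 4643] [312.50075382 247.67757915]
handle ((568.1293334960938, 108.73907470703125), (60.562049865722656, 102.97020721435547), 15.610185623168945)
[[311.84534678 222.13941163]]
t 15.75 pos [0.5637 0.1219 0.1979] yaw 15.62 F [ 0.5 -0.5  0.7] gap 0.548 tilt [ 0.     -0.0006] | units [ 0.01  -0.034  2.836] turn -0.0014
```

View pics/c6.png

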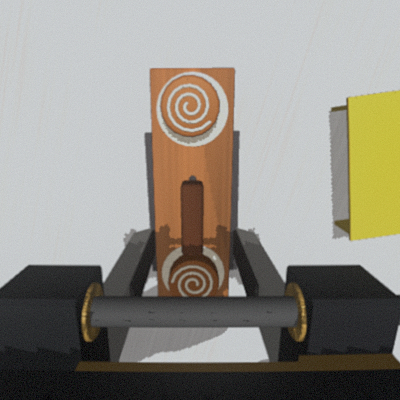

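The handle is centred between the jaws at full-frame column 312, against 311.8 predicted. Lowering and gripping.

{"name": "send_rows", "arguments": {
  "plan": [
    [[0,-0.01,0.15,0],[0,-0.02,0.45,0],[0,-0.03,0.85,0],[0,-0.03,1.3,0],[0,-0.03,1.75,0],[0,-0.03,2.15,0],[0,-0.03,2.5,0],[0,-0.03,2.72,0],[0,-0.03,2.83,0],[0,-0.03,2.83,0]]
  ]
}}

```text
time_s: 16.75
tool_pos: [0.5632, 0.1236, 0.127]
orientation: [[0.963, 0.271, -0.0], [0.271, -0.963, -0.0], [-0.0, -0.0, -1.0]]
force: [0.4, 0.5, -0.4]
finger_gap: 0.547
```

{"name": "send_rows", "arguments": {
  "plan": [
    [[0,0,0,0],[0,0,0,0],[0,0,0,0],[0,0,0,0],[0,0,0,0],[0,0,0,0],[0,0,0,0],[0,0,0,0],[0,0,0,0],[0,0,0,0]]
  ],
  "gripper": 0
}}

```text
time_s: 17.75
tool_pos: [0.5624, 0.1232, 0.1273]
orientation: [[0.963, 0.271, -0.002], [0.271, -0.963, -0.001], [-0.002, 0.0, -1.0]]
force: [-5.0, -1.8, 4.8]
finger_gap: 0.193
```

{"name": "send_rows", "arguments": {
  "plan": [
    [[0,0,0,0],[0,0,0,0],[0,0,0,0],[0,0,0,0],[0,0,0,0],[0,0,0,0],[0,0,0,0],[0,0,0,0],[0,0,0,0],[0,0,0,0]]
  ]
}}

```text
time_s: 18.75
tool_pos: [0.5624, 0.1232, 0.1273]
orientation: [[0.963, 0.27, -0.002], [0.27, -0.963, -0.001], [-0.002, 0.0, -1.0]]
force: [-4.9, -1.6, 5.4]
finger_gap: 0.19
```

Gripped at 18 mm, with a 5 N sideways strain. I'll relieve that while lifting slowly.

{"name": "send_rows", "arguments": {
  "plan": [
    [[-0.01,0,0,0],[-0.02,0,0,0],[-0.03,0,-0.01,0],[-0.035,0,-0.03,0],[-0.035,0,-0.06,0],[-0.035,0,-0.1,0],[-0.035,0,-0.15,0],[-0.035,0,-0.21,0],[-0.035,0,-0.27,0],[-0.035,0,-0.32,0]]
  ]
}}

```text
time_s: 19.75
tool_pos: [0.5625, 0.1233, 0.1354]
orientation: [[0.963, 0.271, 0.0], [0.271, -0.963, 0.0], [0.0, -0.0, -1.0]]
force: [-0.1, -0.2, -6.3]
finger_gap: 0.188
```

Run:
```python
from h import *
go([.5637,.1227,.25],15.7)
d=grab("scene","s7")
go([.5637,.1227,.25],15.7)
b=cv2.resize(d["frame"][200:280,310:430],(780,520),interpolation=3);cv2.imwrite("pics/c7.png",b[:,:,::-1])
```

```text
t 19.75 pos [0.5625 0.1233 0.1354] yaw 15.7 F [-0.1 -0.2 -6.3] gap 0.188 tilt [0.0003 0.0001] | units [ 0.04   0.038 -4.584] turn 0.0
t 19.8 pos [0.5626 0.1234 0.1356] yaw 15.7 F [-0.4 -0.5 -5.8] gap 0.19 tilt [0.0006 0.0002] | units [ 0.038  0.038 -4.576] turn -0.0
```

View pics/c7.png

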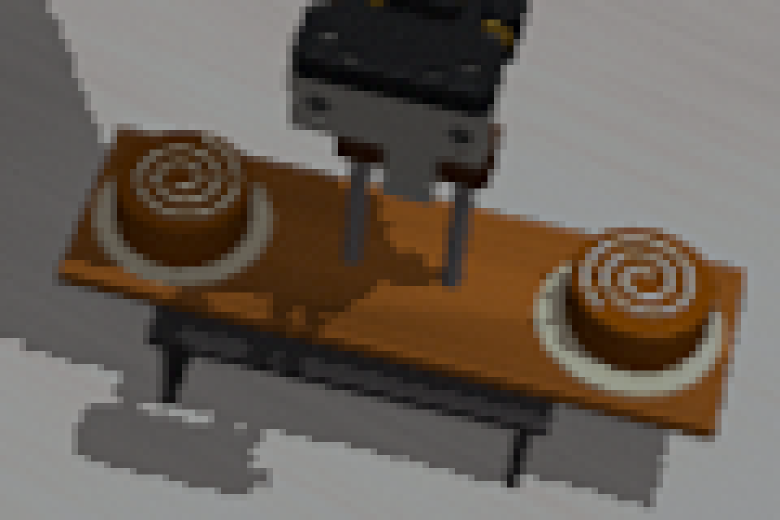

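It is about 8 mm clear and level, with both whirls on their doilies and a load of about 6 N. Continuing the lift smoothly.

{"name": "send_rows", "arguments": {
  "plan": [
    [[0,0,-0.04,0],[0,0,-0.12,0],[0,0,-0.24,0],[0,0,-0.38,0],[0,0,-0.54,0],[0,0,-0.7,0],[0,0,-0.86,0],[0,0,-1.02,0],[0,0,-1.18,0],[0,0,-1.34,0]]
  ]
}}

```text
time_s: 20.8
tool_pos: [0.5624, 0.1233, 0.1691]
orientation: [[0.963, 0.271, 0.0], [0.271, -0.963, 0.0], [0.0, 0.0, -1.0]]
force: [0.2, -0.6, -5.4]
finger_gap: 0.191
```

{"name": "send_rows", "arguments": {
  "plan": [
    [[0,0,-0.16,0],[0,0,-0.32,0],[0,0,-0.48,0],[0,0,-0.64,0],[0,0,-0.8,0],[0,0,-0.96,0],[0,0,-1.12,0],[0,0,-1.28,0],[0,0,-1.44,0],[0,0,-1.6,0]]
  ]
}}

```text
time_s: 21.8
tool_pos: [0.5624, 0.1233, 0.2091]
orientation: [[0.963, 0.271, 0.0], [0.271, -0.963, -0.0], [-0.0, 0.0, -1.0]]
force: [-0.4, 0.3, -6.1]
finger_gap: 0.194
```

{"name": "send_rows", "arguments": {
  "plan": [
    [[0,0,-0.16,0],[0,0,-0.32,0],[0,0,-0.48,0],[0,0,-0.64,0],[0,0,-0.8,0],[0,0,-0.96,0],[0,0,-1.12,0],[0,0,-1.28,0],[0,0,-1.44,0],[0,0,-1.58,0]]
  ]
}}

```text
time_s: 22.8
tool_pos: [0.5624, 0.1233, 0.2486]
orientation: [[0.963, 0.271, 0.0], [0.271, -0.963, 0.0], [0.0, 0.0, -1.0]]
force: [-0.2, 0.2, -5.5]
finger_gap: 0.187
```

{"name": "send_rows", "arguments": {
  "plan": [
    [[0,0,-0.1,0],[0,0,-0.17,0],[0,0,-0.22,0],[0,0,-0.25,0],[0,0,-0.26,0],[0,0,-0.26,0],[0,0,-0.26,0],[0,0,-0.26,0],[0,0,-0.26,0],[0,0,-0.26,0]]
  ]
}}

```text
time_s: 23.8
tool_pos: [0.5624, 0.1233, 0.2547]
orientation: [[0.963, 0.271, -0.0], [0.271, -0.963, -0.0], [-0.0, 0.0, -1.0]]
force: [-0.0, 0.5, -5.3]
finger_gap: 0.186
```

Run:
```python
from h import *
go([.5637,.1227,.25],15.7)
d=grab("scene","s8");e=grab("wrist","w8")
go([.5637,.1227,.25],15.7);print(arm.state()["ft_torque"],np.abs(arm.state()["dq"]).max())
b=cv2.resize(d["frame"][150:280,300:440],(500,464),interpolation=3)
a=cv2.resize(e["frame"][0:340,170:470],(300,340));m=np.zeros((464,800,3),np.uint8);m[:,:500]=b;m[:340,500:]=a;cv2.imwrite("pics/c8.png",m[:,:,::-1])
```

```text
t 23.8 pos [0.5624 0.1233 0.2547] yaw 15.7 F [-0.   0.5 -5.3] gap 0.186 tilt [-0. -0.] | units [0.044 0.037 0.189] turn -0.0
t 23.9 pos [0.5624 0.1233 0.2547] yaw 15.7 F [-0.3 -1.3 -5.1] gap 0.192 tilt [0. 0.] | units [0.043 0.038 0.19 ] turn -0.0
[ 0.02446994 -0.09907299 -0.01954876] 0.08198948235008269
```

View pics/c8.png

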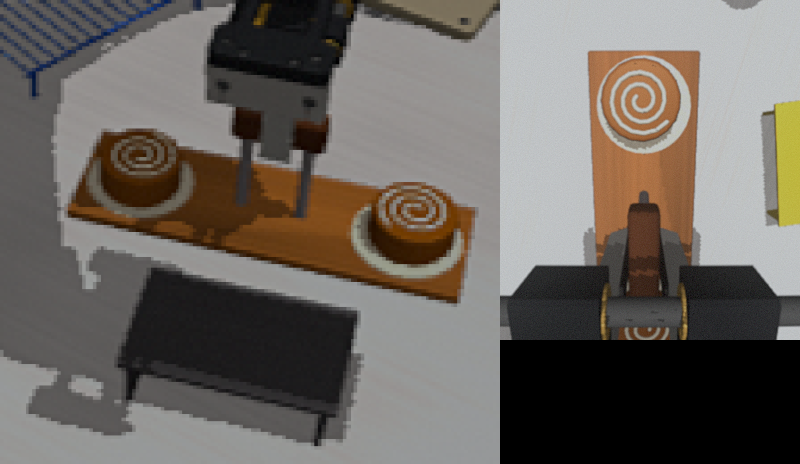

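The board hangs clear of the stand with both whirls on their doilies. One numeric check of level and height from the corner pixels, then I'll hand in.

Run:
```python
from h import *
d=load("s8");px=np.array([[70,210],[458,292],[475,209],[105,133]])/3.571+[300,150]-.4
a=np.deg2rad(105.7);u=np.array([np.cos(a),np.sin(a)]);v=np.array([-u[1],u[0]])
loc=np.array([[-130,-42],[130,-42],[130,42],[-130,42]])/1000
def r(q,full=False):
    R=cv2.Rodrigues(np.array([q[3],q[4],q[5]]))[0]@np.c_[np.r_[u,0],np.r_[v,0],[0,0,1]]
    P=(R@np.c_[loc,0*loc[:,0]].T).T+q[:3]
    return (proj(d,P)-px).ravel()
s=least_squares(r,[.5624,.1233,.1755,0,0,0]);print(s.x[:3],np.rad2deg(s.x[3:]),s.fun.round(1))
# other corner order (y sign)
loc=loc*[1,-1];s=least_squares(r,[.5624,.1233,.1755,0,0,0]);print(s.x[:3],np.rad2deg(s.x[3:]),s.fun.round(1))
go([.5637,.1227,.25],15.7)
```

```text
[0.55135059 0.11975457 0.16483475] [ 1.41576389 -2.03476834  0.05966387] [-0.2 -0.2  0.2  0.3 -0.2 -0.3  0.2  0.2]
[0.54785795 0.12139949 0.15954347] [ 24.56209189 -85.0867603   11.74010443] [ 3.1  1.1 -3.1 -0.4  2.6  0.3 -2.6 -1. ]
t 23.9 pos [0.5624 0.1233 0.2547] yaw 15.7 F [-0.3 -1.3 -5.1] gap 0.192 tilt [0. 0.] | units [0.043 0.038 0.19 ] turn -0.0
```

The free fit is poorly conditioned, since it misplaces the centre by 1 cm. I'll refit the tilt with the position fixed by the grasp, comparing with the same corners from before the lift.

Run:
```python
from h import *
a=np.deg2rad(105.7);u=np.array([np.cos(a),np.sin(a)]);v=np.array([-u[1],u[0]])
loc=np.array([[-130,-42],[130,-42],[130,42],[-130,42]])/1000
for n,px,c in(("s8",np.array([[70,210],[458,292],[475,209],[105,133]])/3.571+[300,150]-.4,[.5624,.1233,.1755]),("s7",np.array([[60,270],[712,432],[745,268],[118,130]])/6.5+[310,200]-.4,[.5624,.1233,.056])):
    d=load(n)
    def r(q):
        R=cv2.Rodrigues(q[0]*np.r_[u,0]+q[1]*np.r_[v,0])[0]@np.c_[np.r_[u,0],np.r_[v,0],[0,0,1]]
        P=(R@np.c_[loc,0*loc[:,0]].T).T+c
        return (proj(d,P)-px-q[2:4]).ravel()
    s=least_squares(r,[0,0,0,0]);print(n,"roll,pitch",np.rad2deg(s.x[:2]),"shift px",s.x[2:],s.fun.round(1))
```

```text
s8 roll,pitch [-3.07641394 -0.98680729] shift px [-0.43285243  0.15351832] [-1.1 -0.3  1.   0.4  0.6 -0.2 -0.5  0.2]
s7 roll,pitch [-0.90165737 -0.42185277] shift px [-0.05390751 -0.17685905] [-0.7  0.3  0.6 -0.2  0.2  0.3  0.  -0.3]
```

Run:
```python
from h import *
print(arm.hand_in()); go([.5637,.1227,.25],15.7)
```

```text
the job is handed in; nothing more can be done
None
the job is handed in; nothing more can be done
```

I put the rack whirl on the bare doily, lifted the board by its bar handle and handed the job in while holding it there, at about 23.9 s of the 58 s allowed.

- **Placing:** the wrist camera showed the whirl flat and about 1.5 mm off the doily centre. It touched down at about 8 N, and I eased that to 6 N before opening the jaws.
- **Lift:** the last reading had the tool vertical at z = 0.255 m. By my reckoning from the lift, the board's underside is about 12.5–13 cm above the stand. The load was about 5 N, the arm was still, and the last picture showed both whirls on their doilies.
- **Level:** camera checks of tilt were coarse and did not agree well. With the position fixed, they gave about 1° along the board and up to 3° across it, where one pixel is worth about 3°. A free fit gave 1–2° but put the board's centre 1 cm off. I relied on the vertical tool, the jaws' flat grip on the handle, and the pictures, where the board looked level.
- **Bystanders:** I did not re-measure the shortbread, dredger, bowl and spatula at the end, but the arm did not go near enough to touch them.

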